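# File the wax study in the bolted case

## Task

Put away the small dark-backed wax study that leans in the slanted wooden rest: draw the case's red-knobbed bolt all the way back to free the lid, slide the lid fully open, and stand the study on its long edge in the slanted trough inside, leaning to the front as it did in the rest, its painted face still on the upper side. Then slide the lid fully shut and push the bolt fully home so that the lid is locked again. Leave the other loose things on the bench where they are.

Things in the scene. Friction and masses are not known exactly. Their poses are not given: they have to be found in the camera images.
- case: Fixed plywood case, 166 (x) x 298 (y) x 92 mm high. Origin: centre of underside; x to its back, y left, z up. Right half: open-topped compartment, inside 150 x 138 mm, centre (0,-72) mm, with a slanted trough. Left half: flat deck at full height where the open lid parks. A steel bolt shelf, top level with the deck, sticks out 76 mm in front at y = 10 mm.
- slot (a point): Where study's origin lies when seated in the case's trough: case (23.8, -72, 48.1) mm; axes as the case. There its painted face's normal points 30 deg above the case's +x; up the slope is 30 deg from vertical toward the case's -x. The trough has the shape told under rest. The seated study's top is 82 mm above the bench.
- lid (a joint): Lid, a wooden slab 158x140x8 mm (top 101 mm above the bench) sliding along the case's +y. 0 = shut, 0.14 m = fully open, over the deck. Friction about 1.5 N; stays where it is left. With the bolt home it moves no more than about 5 mm.
- lid_handle (a point): Point in the lid's black handle fin, 22 mm above the lid's top face and 10 mm below the top of the fin. The fin is 60 mm long (along the case's x), 14 mm thick (y) and stands 32 mm above the lid's top; it moves with the lid.
- bolt (a joint): Flat steel bolt 78x14x8 mm on the shelf; slides to the case's front (-x). 0 = home (its tongue blocks the lid), 0.032 m = fully drawn back; the lid is free from about 0.023. Friction about 1.5 N; stays where it is left. It can go home only when the lid is shut.
- bolt_knob (a point): Point on the axis of the bolt's upright red knob, 34 mm above the shelf and 10 mm below the knob's top: stem 15 mm across, head (upper 10 mm) 18 mm across. It moves with the bolt; two steel guide strips 9 mm high stand beside the bolt behind the knob.
- rest: Fixed dark base 120x120x10 mm with a light wooden trough leaning 30 deg to its -x (roughly to the robot). Origin: centre of underside; x to its back. Trough: slanted floor 104 mm wide; 2 front rails 16 mm wide, 36 mm either side of the middle, 48 mm long up the slope, free between for a finger; flared rear stop 29 mm long. Gap rails to stop 18 mm at the floor, 24 at the mouth.
- study: Loose orange-green wax painting on a dark board, 65x85x11 mm, 0.06-0.13 kg, in the rest on an 85 mm edge, leaning on the front rails, painted face up and back. Origin: middle of its back face; z out of the painted face (11 mm). Its 65 mm edges run along body (cos 12deg, -sin 12deg, 0), which points down the slope; 85 mm edges along (sin 12, cos 12, 0). Grip the top edge, across 11 mm.
- tape: Loose roll of cream masking tape lying flat, 93 mm across, 24 mm high, bystander. Origin: centre of the underside.
- plum_tin: Loose small white tin with plum wax, 58 mm across, 50 mm high, bystander. Origin: centre of the underside.
- steel_tin: Loose bare metal tin with green drips, 89 mm across, 75 mm high, bystander. Origin: centre of the underside.
- sticks: Loose small brown wooden box with a lid, 81 x 126 x 45 mm, bystander. Origin: centre of the underside.
- lump: Loose cream lump of wax, 29 x 40 x 19 mm, bystander. Origin: centre of the underside.
Not all that is in view belongs to the job. Leave any white look-alike of the study alone.

How it is judged:
On the way, in this order (a step that is already met when the one before it is completed fails the run):
1. the bolt is drawn back clear of the lid (value of joint bolt above 0.022 m), for 0.1 s.
2. the lid is open (value of joint lid above 0.125 m), for 0.1 s.
3. the study stands in the case's trough, let go (x of study in the frame of slot between -0.015 and 0.018 m and y of study in the frame of slot between -0.022 and 0.022 m and z of study in the frame of slot between -0.008 and 0.01 m and angle between study's own z axis and vertical between 0.78 and 1.32 rad and angle between the y axis of study and the y axis of case, either way round below 0.45 rad and contact force between study and the fingers below 0.05 N), for 0.2 s.
4. the lid is shut, with the study in the trough (x of study in the frame of slot between -0.015 and 0.018 m and y of study in the frame of slot between -0.022 and 0.022 m and z of study in the frame of slot between -0.008 and 0.01 m and angle between study's own z axis and vertical between 0.78 and 1.32 rad and angle between the y axis of study and the y axis of case, either way round below 0.45 rad and value of joint lid below 0.007 m), for 0.1 s.
At the end, for the whole second after the job is handed in: Study at rest in the case's trough on its long edge, face normal 45-76 deg from vertical, origin from slot within 22 mm sideways, 15 mm front, 18 mm back, 8 mm below, 10 mm above; long edge within about 14 deg of level; lid shut (under 7 mm) and bolt home (under 6 mm) (all of step 4 and value of joint bolt below 0.006 m and linear speed of study below 0.02 m/s); the robot touches nothing.
It fails at once if a bystander (tape, tins, box, wax lump) is shifted by more than 40 mm (distance of any of tape, plum_tin, steel_tin, sticks, lump from where it was at the start of the episode above 0.04 m).
It also fails if it takes over 72 s, if anything falls off the work surface, if the arm or the gripper's body presses on something with over 40 N, if the wrist force passes 120 N, or if a joint passes its speed limit or range.

## Robot

A 6-joint arm with a two-finger parallel gripper is mounted at the origin on a cart in front of the work surface, level with it; the furniture and walls round the work are solid. World frame = base frame: x ahead of the robot, y to its left, z up, the work surface at z = 0. Lengths are in m, angles in rad, forces in N, time in s.
With the tool pointing down it reaches from about 0.375 to 0.9 m from the base axis. Payload 3.1 kg.
Tool frame: the origin (TCP) lies at the very end of the fingers, on their centre line; the grasp point (between the pads) lies 19 mm behind it (manip.hold_point_z is the distance from the TCP to the grasp point, in m); y points along the fingers, z is the direction in which the jaws open and shut, and the axes are right-handed (so a half turn about y gives the same grasp; the last joint's range is limited). The gripper opens to 85 mm and grips with 20 to 120 N. Pads are 22 mm wide; open, the fingers measure 114 mm over their backs; the gripper's body (76 mm by 85 mm) begins 54 mm behind the grasp point. The pads swing forward as they close: fully open they stand 13 mm farther back than shut.
Start: joints at [-1.496, 0.527, 1.433, -0, 1.181, -0.178], TCP at [0.156, -0.605, 0.197] pointing down, gripper open.
Joint ranges: [-3.08, 3.08], [-0.75, 2.2], [0.22, 2.44], [-1.43, 4.57], [0, 2.65], [-2.85, 2.85]. Speed limits (rad/s): [2.79, 2.79, 3.14, 3.14, 3.14, 3.14].

## Interface

Orientations are given as a unit quaternion [x, y, z, w].
In Python, from station import manip, eyes, workorder gives the robot as it stands. The module is installed in compiled form; this text tells all that it offers.
- The arm moves only by the shell command python3 -m jog 'ROWS' [OPENING] [FORCE]. ROWS is JSON, a list of rows, each a list of 2 entries, a list of its own where there are three numbers: the shift along the tool's x, y, z in cm, then the turn about the tool's y in rad. A call has 1 to 20 rows; each row is the pose to reach, as a shift and turn from the pose commanded when the call began, along the tool's axes at that moment; what a row does not reach only later rows make up. A row lasts 1/12 s, in which the tool goes at most 41.7 mm and 7.16 degrees, less where a joint would pass 70% of its speed; a pose out of reach is approached as far as the arm can. A call with a gripper value outside its range is refused whole. OPENING is the finger opening in cm, from 0 to 8.54, set as the call begins (- or left out, the last holds). The fingers move at their own pace and stop on an object; FORCE is the grip in N (left out, the last holds). Time passes only in rows, so rows that repeat a pose let the fingers close. It gives the time, the measured TCP pose, the force and the opening at its end, in the units of the state.
- manip.sense(): the state, without advancing time (a new reading comes with each control period).
- eyes.snapshot(name): name is "side" or "top"; returns a dict with "frame" (480x640x3 uint8, red, green, blue), "vfov" (degrees; the focal length in pixels is half the picture's height over the tangent of half this angle, whatever the lens; pixels are square), "cx", "cy" (the principal point, pixels), "rvec" (rotation vector, rad) and "tvec" (3), from world to camera coordinates, as OpenCV has them. Camera axes: x right, y down, z forward; pixel columns grow to the right and rows downward; lengths in m; the calibration is good to about 2 mm. A picture is of the moment at which its call begins. There is no depth.
- workorder.sign_off(): hands the job in, once; it reports no verdict.
The state is a dict: "t": time; "q": joint angles; "qd": joint speeds; "tau": joint torques, N m; "tcp_pos": TCP position; "tool_rot": TCP orientation; "force": force on the tool from outside, world axes, zero at the start; "ft_torque": the same for the moment, N m; "finger_gap": opening from 0.0 (shut) to 1.0 (fully open).
Only numpy, scipy, OpenCV 4.12 (cv2) and the standard library are available. Lean on these libraries where they do the work, as an engineer would, in place of code of your own. Each camera call takes 0.05 s, during which the arm holds its last target. There are 200 camera calls.

## Working session

There is one attempt and no reset: what is moved stays moved. The work goes in short steps, Python scripts to look and compute and a shell command to move; the robot and the scene stay as the last step left them, time stands still between calls to the robot, and variables do not carry over. Pictures are saved under pics/ and viewed, about 8 in all and at most 12, crops included, and the job is handed in when it is done.

```bash
mkdir -p pics; cat > h.py <<'E'
import numpy as np, cv2
from station import manip, eyes, workorder
from scipy.spatial.transform import Rotation as R
def snap(n,f=None):
    s=eyes.snapshot(n)
    if f: cv2.imwrite('pics/'+f,s['frame'][:,:,::-1])
    h,w=s['frame'].shape[:2]; fl=h/2/np.tan(np.radians(s['vfov'])/2)
    s['f']=fl; s['Rm']=cv2.Rodrigues(np.array(s['rvec'],float))[0]; s['t']=np.array(s['tvec'],float).ravel()
    return s
def ray(s,u,v):
    d=s['Rm'].T@np.array([(u-s['cx'])/s['f'],(v-s['cy'])/s['f'],1]); return -s['Rm'].T@s['t'],d/np.linalg.norm(d)
def onz(s,u,v,z):
    o,d=ray(s,u,v); return o+d*(z-o[2])/d[2]
def proj(s,p):
    c=s['Rm']@np.array(p)+s['t']; return s['cx']+s['f']*c[0]/c[2], s['cy']+s['f']*c[1]/c[2]
E
python3 - <<'E'
from h import *
for n in('top','side'):
    s=snap(n,n+'0.png'); print(n,s['vfov'],s['cx'],s['cy'],ray(s,320,240), s['Rm'].round(3).tolist())
m=manip.sense(); print(m, R.from_quat(m['tool_rot']).as_matrix().round(3).tolist(), manip.hold_point_z)
E
```

```text
top 53.621675141579225 323.0075154977805 247.68916418091263 (array([0.49588862, 0.04712969, 1.35844937]), array([ 8.67327349e-02,  9.83316917e-04, -9.96231131e-01])) [[-0.01, -1.0, 0.005], [-0.997, 0.009, -0.071], [0.071, -0.005, -0.997]]
side 51.42877149127916 318.27264822889515 228.18882519711016 (array([ 0.53656958, -0.92302227,  0.65902216]), array([ 0.05779143,  0.85865567, -0.5092844 ])) [[0.998, -0.061, 0.003], [-0.027, -0.488, -0.872], [0.055, 0.871, -0.489]]
{'t': 0.1, 'q': array([-1.49651173e+00,  5.28361667e-01,  1.43373315e+00, -5.91231231e-06,
        1.18140683e+00, -1.78473661e-01]), 'qd': array([-0.00050494, -0.00126829, -0.00317225,  0.00089347, -0.00037191,
        0.00176093]), 'tau': array([-6.57781652e-05, -4.43304241e+01, -1.78586680e+01, -2.10934577e-04,
        3.85172243e-03,  2.06181721e-05]), 'tcp_pos': array([ 0.15628815, -0.60443524,  0.19645167]), 'tool_rot': array([-0.08909338,  0.70214115, -0.70079291,  0.08915981]), 'force': array([-1.12178842,  0.11617744, -0.48322967]), 'ft_torque': array([ 0.02493872,  0.05149342, -0.0405662 ]), 'finger_gap': 0.9977683194158278} [[-0.968, -0.0, 0.25], [-0.25, 0.002, -0.968], [-0.0, -1.0, -0.002]] 0.0187
```

View pics/top0.png

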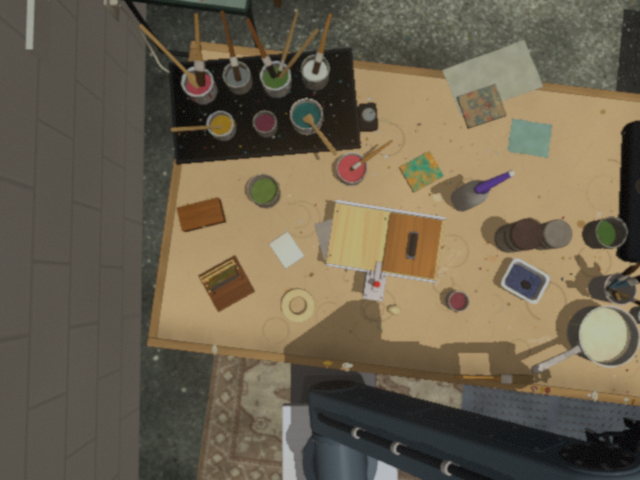

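View pics/side0.png

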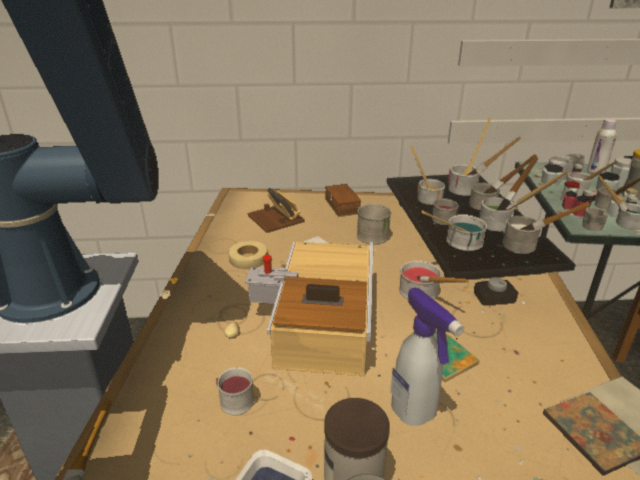

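The top view shows the case around (387,243), the red knob at (376,284), the lid handle at (412,245), and the rest with the study at (227,283). The side view shows the knob at (267,263), the handle at (323,292), and the rest at (277,213). Next I'll measure these.

```bash
python3 - <<'E'
from h import *
T=cv2.imread('pics/top0.png'); S=cv2.imread('pics/side0.png')
a=cv2.resize(T[190:310,310:460],None,fx=4,fy=4,interpolation=cv2.INTER_CUBIC)[:, :600]
b=cv2.resize(T[245:320,185:270],None,fx=5,fy=5,interpolation=cv2.INTER_CUBIC)
c=cv2.resize(S[180:240,235:320],None,fx=5,fy=5,interpolation=cv2.INTER_CUBIC)
d=np.zeros((600,800,3),np.uint8); d[:480*1,:0]=0
cv2.imwrite('pics/c1.png',a); cv2.imwrite('pics/c2.png',np.hstack([b[:300],c]) if 0 else np.vstack([b[:300],c[:300]]))
t=snap('top'); s=snap('side')
def cen(s,x0,x1,y0,y1,f):
    im=s['frame'][y0:y1,x0:x1].astype(int); hsv=cv2.cvtColor(s['frame'][y0:y1,x0:x1],cv2.COLOR_RGB2HSV)
    m=f(hsv).astype(np.uint8); n,l,st,c=cv2.connectedComponentsWithStats(m); i=1+np.argmax(st[1:,4]); 
    return c[i]+[x0,y0], st[i]
def tri(p,q):
    o1,d1=ray(t,*p);o2,d2=ray(s,*q)
    A=np.c_[d1,-d2]; x=np.linalg.lstsq(A,o2-o1,rcond=None)[0]; a,b=o1+d1*x[0],o2+d2*x[1]
    return (a+b)/2, np.linalg.norm(a-b)
red=lambda h:((h[...,0]<6)|(h[...,0]>172))&(h[...,1]>170)&(h[...,2]>100)
blk=lambda h:(h[...,2]<60)
k1,a1=cen(t,365,390,270,295,red);k2,a2=cen(s,255,280,250,275,red);print('knob',k1,a1,k2,a2,tri(k1,k2),onz(t,*k1,.136),onz(s,*k2,.122))
k1,a1=cen(t,400,425,230,262,blk);k2,a2=cen(s,300,345,280,306,blk);print('hand',k1,a1,k2,a2,tri(k1,k2),onz(t,*k1,.133))
E
```

```text
knob [376.11764706 283.58823529] [ 9 12  5  4 17] [266.87234043 263.28723404] [ 8  5  8 18 94] (array([ 0.48810658, -0.09671705,  0.1191277 ]), np.float64(0.0008503553699835252)) [ 0.48863136 -0.0947366   0.136     ] [ 0.48794162 -0.10112709  0.122     ]
hand [410.97297297 244.67567568] [ 9  5  5 20 37] [321. 294.] [20 13  3  3  4] (array([ 0.5890616 , -0.19140247,  0.11079186]), np.float64(0.0016851807911154387)) [ 0.58823301 -0.18717908  0.133     ]
```

View pics/c1.png

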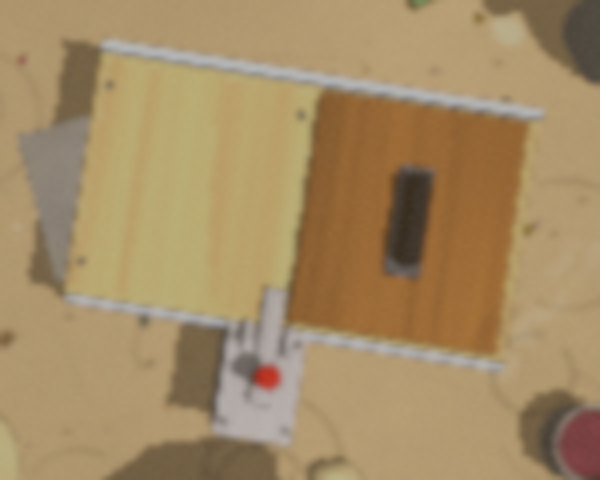

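View pics/c2.png

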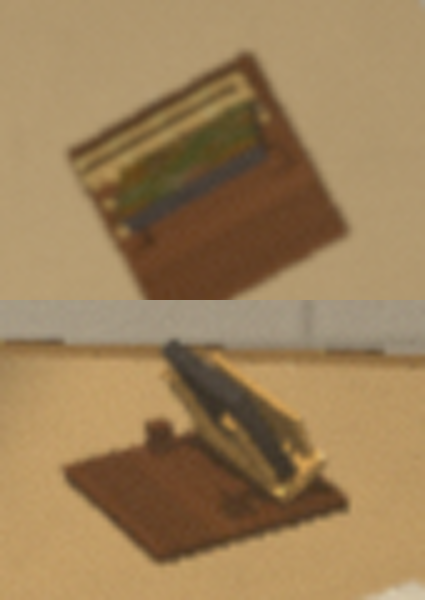

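The crops show the front rail of the case running from about (326,264) to (436,282). The rest base has corners at (199,276), (235,255) and (255,291). The grey top edge of the study runs from about (211,290) to (238,276). From these I'll work out the case yaw, the rest yaw and the top edge.

```bash
python3 - <<'E'
from h import *
t=snap('top'); s=snap('side')
P=lambda cx,cy,z,f=4,o=(310,190):onz(t,o[0]+cx/f,o[1]+cy/f,z)
def ang(a,b): d=(b-a)[:2]; return np.degrees(np.arctan2(d[1],d[0]))
a,b=P(65,299,.096),P(503,369,.096); print('front rail',a,b,ang(b,a)-90, np.linalg.norm(a-b))
a,b=P(103,43,.096),P(543,113,.096); print('back rail',a,b,ang(b,a)-90, np.linalg.norm(a-b))
h=[P(415,168,.133),P(400,275,.133)];print('fin',h,ang(h[1],h[0]))
L=[P(318,90,.101),P(528,120,.101),P(496,357,.101),P(289,326,.101)];print('lid',np.array(L),ang(L[2],L[1]),ang(L[3],L[0]),ang(L[1],L[0])-90,np.mean(L,0))
Q=lambda cx,cy,z:P(cx,cy,z,5,(185,245))
r=[Q(68,153,.01),Q(248,52,.01),Q(350,232,.01)];print('rest',np.array(r),np.linalg.norm(r[0]-r[1]),np.linalg.norm(r[2]-r[1]),ang(r[1],r[0])-90,ang(r[2],r[1]),'ctr',(r[0]+r[2])/2)
# study: top edge strip ends in top; top front corner in side
for z in(.07,.08,.09): print(z,[Q(*p,z).round(4) for p in((118,213),(252,112+0),(132,233),(268,160))])
# side: topmost near-end corner of study crop (165,345-300)
print('ray side', ray(s,235+170/5,180+47/5))
print('objs', {k:onz(t,u,v,z).round(3) for k,u,v,z in(('tape',298,306,.024),('plum',457,301,.05),('steel',263,191,.075),('sticks',201,214,.045),('lump',394,309,.015))})
m=manip.sense();x=R.from_quat(m['tool_rot']).as_matrix();print(x[:,0],x[:,2])
E
```

```text
front rail [0.53961223 0.03237202 0.096     ] [ 0.49039825 -0.25779327  0.096     ] -9.62614237604177 0.29430921113300235
back rail [0.71113841 0.00512635 0.096     ] [ 0.66116655 -0.28914656  0.096     ] -9.6377251910788 0.29848573037316073
fin [array([ 0.62115374, -0.19514324,  0.133     ]), array([ 0.55177567, -0.18383131,  0.133     ])] -9.260454400623622
lid [[ 0.67733406 -0.1378764   0.101     ]
 [ 0.65590171 -0.27766481  0.101     ]
 [ 0.49837691 -0.2521617   0.101     ]
 [ 0.52016406 -0.11559674  0.101     ]] -9.196335415613584 -8.068213971195778 -8.71670518553438 [ 0.58794418 -0.19582491  0.101     ]
rest [[0.51531611 0.39311213 0.01      ]
 [0.57163174 0.29146654 0.01      ]
 [0.46919433 0.23350882 0.01      ]] 0.11620360506116371 0.11769673173091824 28.98816937141015 29.500600387465518 ctr [0.49225522 0.31331047 0.01      ]
0.07 [array([0.4818, 0.3505, 0.07  ]), array([0.5357, 0.2783, 0.07  ]), array([0.471 , 0.3428, 0.07  ]), array([0.5096, 0.2696, 0.07  ])]
0.08 [array([0.4819, 0.3481, 0.08  ]), array([0.5354, 0.2765, 0.08  ]), array([0.4712, 0.3405, 0.08  ]), array([0.5095, 0.2679, 0.08  ])]
0.09 [array([0.482 , 0.3457, 0.09  ]), array([0.5351, 0.2747, 0.09  ]), array([0.4714, 0.3382, 0.09  ]), array([0.5094, 0.2661, 0.09  ])]
ray side (array([ 0.53656958, -0.92302227,  0.65902216]), array([-0.04127765,  0.90755202, -0.41790608]))
objs {'tape': array([0.428, 0.112, 0.024]), 'plum': array([ 0.438, -0.326,  0.05 ]), 'steel': array([0.743, 0.203, 0.075]), 'sticks': array([0.686, 0.379, 0.045]), 'lump': array([ 0.416, -0.158,  0.015])}
[-9.68227890e-01 -2.50069470e-01 -1.15800259e-04] [ 2.50069490e-01 -9.68227653e-01 -6.80213463e-04]
```

```bash
python3 -m jog '[[[-44.8,0,-40.9],0.417],[[-44.8,0,-40.9],0.417],[[-44.8,0,-40.9],0.417],[[-44.8,0,-40.9],0.417],[[-44.8,0,-40.9],0.417],[[-44.8,0,-40.9],0.417],[[-44.8,0,-40.9],0.417],[[-44.8,0,-40.9],0.417],[[-44.8,0,-40.9],0.417],[[-44.8,0,-40.9],0.417],[[-44.8,0,-40.9],0.417],[[-44.8,0,-40.9],0.417],[[-44.8,0,-40.9],0.417],[[-44.8,0,-40.9],0.417],[[-44.8,0,-40.9],0.417],[[-44.8,0,-40.9],0.417],[[-44.8,0,-40.9],0.417],[[-44.8,0,-40.9],0.417]]' 8.5 40
cat > pose.py <<'E'
from h import *
import sys
m=manip.sense(); M=R.from_quat(m['tool_rot']).as_matrix(); p=m['tcp_pos']
print('t',round(m['t'],2),'p',p.round(4),'zang',round(np.degrees(np.arctan2(M[1,2],M[0,2])),1),'q6',m['q'][5].round(2),'F',m['force'].round(1),'gap',round(m['finger_gap']*85.4,1))
if len(sys.argv)>3:
    d=M.T@(np.array(list(map(float,sys.argv[1:4])))-p); print('shift cm',(d*100).round(2))
if len(sys.argv)>4:
    a=np.radians(np.degrees(np.arctan2(M[1,2],M[0,2]))-float(sys.argv[4])); print('turn',round(a,3))
E
python3 pose.py .488 -.0965 .112 -99.4
```

```text
t: 1.8
tcp_pos: [0.4874, -0.0974, 0.1972]
tool_rot: [-0.058, -0.705, 0.705, 0.058]
force: [0.3, -0.6, 1.0]
finger_gap: 0.993
t 1.8 p [ 0.4874 -0.0974  0.1972] zang -99.4 q6 1.31 F [ 0.3 -0.6  1. ] gap 84.8
shift cm [-0.05  8.52 -0.1 ]
turn 0.0
```

```bash
python3 -m jog '[[[0,4,0],0],[[0,8.3,0],0],[[0,8.3,0],0],[[0,8.3,0],0]]' && python3 -m jog '[[[0,0,0],0],[[0,0,0],0],[[0,0,0],0],[[0,0,0],0],[[0,0,0],0],[[0,0,0],0],[[0,0,0],0],[[0,0,0],0]]' 1.0 30; python3 pose.py
```

```text
t: 2.13
tcp_pos: [0.4852, -0.0975, 0.1126]
tool_rot: [0.056, 0.705, -0.704, -0.061]
force: [0.4, -0.5, 0.4]
finger_gap: 0.992
t: 2.8
tcp_pos: [0.4879, -0.097, 0.1145]
tool_rot: [-0.058, -0.705, 0.705, 0.058]
force: [-0.1, 0.4, -0.3]
finger_gap: 0.118
t 2.8 p [ 0.4879 -0.097   0.1145] zang -99.4 q6 1.31 F [-0.1  0.4 -0.3] gap 10.1
```

```bash
python3 - <<'E'
from h import *
t=snap('top');s=snap('side')
a=cv2.resize(s['frame'][190:340,200:390],None,fx=4,fy=4,interpolation=cv2.INTER_CUBIC)
cv2.imwrite('pics/c3.png',a[:,:,::-1])
E
```

```text
(no output)
```

View pics/c3.png

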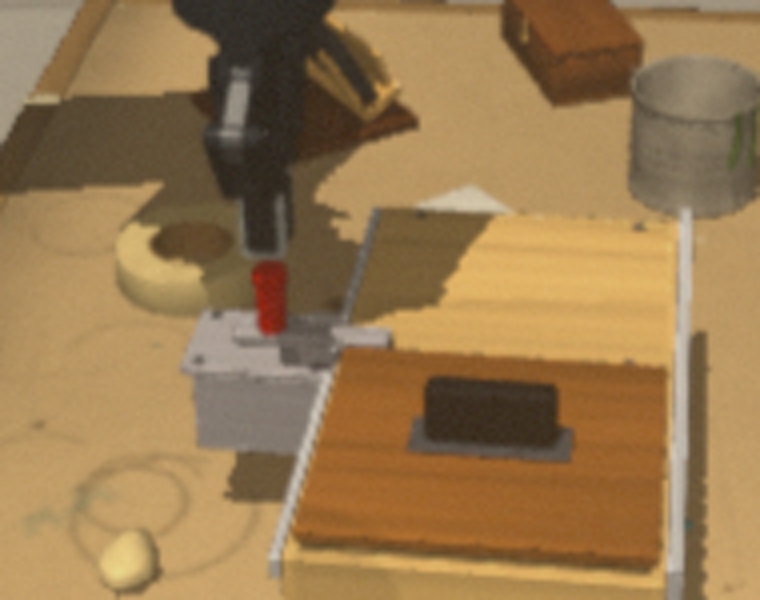

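The side crop shows both fingertips ending near (266,254), above and behind the knob, whose top is at (267,256). The fingers have not straddled the knob. I'll compare this with where the TCP should project.

```bash
python3 - <<'E'
from h import *
t=snap('top');s=snap('side');p=manip.sense()['tcp_pos'];print(p)
print(proj(s,p),proj(t,p), proj(s,p+[0,0,.02]),proj(s,p+[0,.03,0]),proj(t,p+[0,.03,0]))
a=cv2.resize(t['frame'][200:330,320:480],None,fx=4,fy=4,interpolation=cv2.INTER_CUBIC)
cv2.imwrite('pics/c4.png',a[:,:,::-1])
E
```

```text
[ 0.48776294 -0.0969924   0.11421767]
(np.float64(267.027004054971), np.float64(265.4451505037765)) (np.float64(376.0186004582816), np.float64(283.87280835708935)) (np.float64(266.5470803732069), np.float64(256.8829103115786)) (np.float64(267.44797681790106), np.float64(257.24858291910925)) (np.float64(364.54701266340953), np.float64(283.9845814801607))
```

View pics/c4.png

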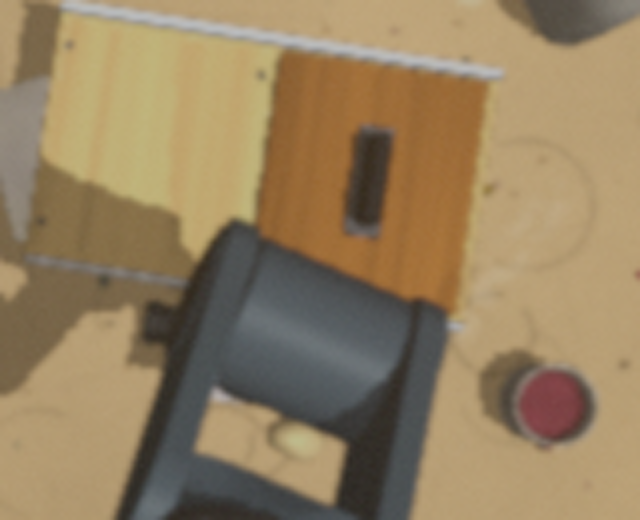

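TCP (267,265) should project onto the knob, but the fingertips end about 11 px higher. They are either about 25 mm too high or set back in y. Opening fully and lowering 2 cm is safe in both cases and will show which it is.

```bash
python3 -m jog '[[[0,-1,0],0],[[0,-1,0],0],[[0,-1,0],0],[[0,-1,0],0],[[0,-1,0],0],[[0,-1,0],0],[[0,-1,0],0]]' 8.5 30 && python3 -m jog '[[[0,1,0],0],[[0,2,0],0],[[0,2.8,0],0],[[0,2.8,0],0],[[0,2.8,0],0]]'; python3 - <<'E'
from h import *
s=snap('side');p=manip.sense()['tcp_pos'];print(p)
M=R.from_quat(manip.sense()['tool_rot']).as_matrix()
for k in(.0425,-.0425): print(proj(s,p+M[:,2]*k+[0,0,.013]))
a=cv2.resize(s['frame'][170:320,180:370],None,fx=4,fy=4,interpolation=cv2.INTER_CUBIC)
cv2.imwrite('pics/c5.png',a[:,:,::-1])
E
```

```text
t: 3.58
tcp_pos: [0.4876, -0.097, 0.124]
tool_rot: [0.058, 0.705, -0.705, -0.058]
force: [-0.2, -0.3, -1.2]
finger_gap: 0.995
t: 4.0
tcp_pos: [0.4875, -0.0969, 0.0959]
tool_rot: [0.058, 0.705, -0.705, -0.058]
force: [-0.6, 0.2, 0.7]
finger_gap: 0.995
[ 0.48784131 -0.09707     0.09624696]
(np.float64(262.8991065913199), np.float64(279.9526373610588))
(np.float64(271.15862437050663), np.float64(256.0762039811692))
```

View pics/c5.png

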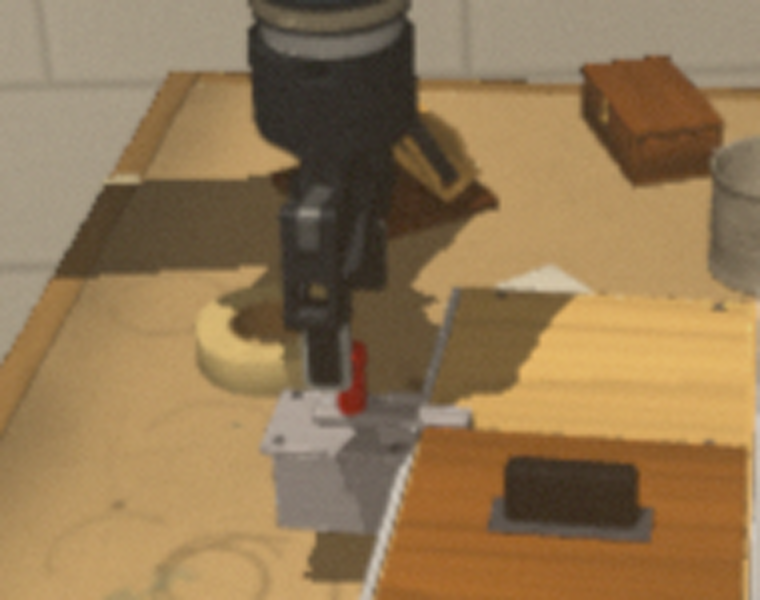

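The near fingertip is at (261,267), now partly in front of the knob. It was predicted at (263,280), so the fingertips appear to be about 27 mm higher than reported. I'll close here and see whether the knob stops the fingers.

```bash
python3 -m jog '[[[0,0,0],0],[[0,0,0],0],[[0,0,0],0],[[0,0,0],0],[[0,0,0],0],[[0,0,0],0],[[0,0,0],0],[[0,0,0],0]]' 1.0 30; python3 pose.py .488 -.0965 .112 -99.4
```

```text
t: 4.72
tcp_pos: [0.4879, -0.0971, 0.0966]
tool_rot: [-0.058, -0.705, 0.705, 0.058]
force: [-0.9, -0.6, 3.9]
finger_gap: 0.18
t 4.72 p [ 0.4879 -0.0971  0.0966] zang -99.4 q6 1.31 F [-0.9 -0.6  3.9] gap 15.4
shift cm [-0.   -1.54 -0.06]
turn -0.0
```

The stem is gripped (15.4 mm). Drawing the bolt back.

```bash
python3 -m jog '[[[0.8,0,0],0],[[1.6,0,0],0],[[2.4,0,0],0],[[3.2,0,0],0],[[3.3,0,0],0],[[3.3,0,0],0],[[3.3,0,0],0]]'; python3 pose.py; python3 -m jog '[[[0,0,0],0],[[0,0,0],0],[[0,0,0],0],[[0,0,0],0],[[0,-5,0],0],[[0,-9,0],0],[[0,-10,0],0],[[0,-10,0],0]]' 8.5; python3 - <<'E'
from h import *
s=snap('side');hsv=cv2.cvtColor(s['frame'][230:300,235:285],cv2.COLOR_RGB2HSV)
m=((hsv[...,0]<6)|(hsv[...,0]>172))&(hsv[...,1]>170)&(hsv[...,2]>80); v,u=np.nonzero(m); print(u.mean()+235,v.mean()+230,m.sum(), onz(s,u.mean()+235,v.mean()+230,.119))
a=cv2.resize(s['frame'][130:280,180:370],None,fx=4,fy=4,interpolation=cv2.INTER_CUBIC)
cv2.imwrite('pics/c6.png',a[:,:,::-1])
E
python3 pose.py .588 -.188 .108
```

```text
t: 5.3
tcp_pos: [0.4583, -0.0923, 0.0967]
tool_rot: [-0.061, -0.704, 0.705, 0.056]
force: [9.4, 2.3, -2.3]
finger_gap: 0.182
t 5.3 p [ 0.4583 -0.0923  0.0967] zang -99.5 q6 1.29 F [ 9.4  2.3 -2.3] gap 15.5
t: 5.97
tcp_pos: [0.4576, -0.0929, 0.2]
tool_rot: [-0.061, -0.704, 0.706, 0.055]
force: [-0.1, 0.1, 0.2]
finger_gap: 0.998
251.95192307692307 262.0192307692308 104 [ 0.45812459 -0.09031989  0.119     ]
t 6.02 p [ 0.456  -0.0922  0.198 ] zang -99.4 q6 1.29 F [ 0.9 -0.1 -0.4] gap 84.9
shift cm [-14.55   9.07   7.29]
```

```bash
python3 -m jog '[[[-4,0,2],0],[[-8,0,4],0],[[-12,0,6],0],[[-14.55,0,7.3],0],[[-14.55,4,7.3],0],[[-14.55,8,7.3],0],[[-14.55,10.8,7.3],0],[[-14.55,10.8,7.3],0],[[-14.55,10.8,7.3],0]]' && python3 -m jog '[[[0,0,0],0],[[0,0,0],0],[[0,0,0],0],[[0,0,0],0],[[0,0,0],0],[[0,0,0],0],[[0,0,0],0],[[0,0,0],0]]' 1.0 30; python3 pose.py
```

```text
t: 6.77
tcp_pos: [0.5842, -0.1863, 0.0852]
tool_rot: [0.055, 0.706, -0.704, -0.061]
force: [1.0, -0.6, -0.1]
finger_gap: 0.995
t: 7.43
tcp_pos: [0.5877, -0.1882, 0.0898]
tool_rot: [-0.059, -0.704, 0.705, 0.057]
force: [-1.5, -0.5, 5.9]
finger_gap: 0.152
t 7.43 p [ 0.5877 -0.1882  0.0898] zang -99.4 q6 1.24 F [-1.5 -0.5  5.9] gap 12.9
```

```bash
python3 -m jog '[[[0,0,-1.5],0],[[0,0,-3],0],[[0,0,-4.5],0],[[0,0,-6],0],[[0,0,-7.5],0],[[0,0,-9],0],[[0,0,-10.5],0],[[0,0,-12],0],[[0,0,-13],0],[[0,0,-13.9],0],[[0,0,-13.9],0],[[0,0,-13.9],0]]'; python3 pose.py
```

```text
t: 8.43
tcp_pos: [0.6096, -0.0591, 0.0898]
tool_rot: [-0.057, -0.7, 0.71, 0.056]
force: [-5.2, -21.4, 5.8]
finger_gap: 0.148
t 8.43 p [ 0.6096 -0.0591  0.0898] zang -99.2 q6 1.47 F [ -5.2 -21.4   5.8] gap 12.6
```

```bash
python3 -m jog '[[[0,0,0],0],[[0,0,0],0],[[0,0,0],0],[[0,0,0],0],[[0,-4,0],0],[[0,-8,0],0],[[0,-11,0],0],[[0,-11,0],0]]' 8.5; python3 - <<'E'
from h import *
s=snap('side')
a=cv2.resize(s['frame'][120:390,230:430],None,fx=2.2,fy=2.2,interpolation=cv2.INTER_CUBIC)
cv2.imwrite('pics/c6.png',a[:,:,::-1])
E
python3 pose.py .501 .3145 .15 29.2
```

```text
t: 9.1
tcp_pos: [0.6143, -0.0504, 0.2053]
tool_rot: [-0.062, -0.704, 0.705, 0.053]
force: [0.9, -1.1, 0.4]
finger_gap: 0.996
t 9.15 p [ 0.6123 -0.0501  0.2023] zang -99.3 q6 1.47 F [-0.8  0.5 -0.3] gap 84.7
shift cm [ 16.95   5.07 -34.17]
turn -2.243
```

View pics/c6.png

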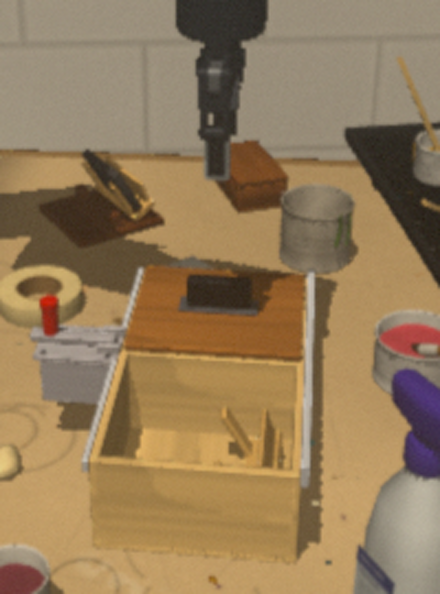

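The side view shows the lid over the deck with the fin at about (329,252), the knob drawn back, and the trough's rails and stop in the open compartment. I'll check the lid travel and the fingertip offset here.

```bash
python3 - <<'E'
from h import *
s=snap('side')
old=cv2.imread('pics/side0.png')[:,:,::-1]
def fin(im,x0,x1,y0,y1):
    g=im[y0:y1,x0:x1].max(2)<62; n,l,st,c=cv2.connectedComponentsWithStats(g.astype(np.uint8)); i=1+np.argmax(st[1:,4]); print(st[i],c[i]); return c[i]+[x0,y0]
a=fin(old,295,350,278,312);b=fin(s['frame'],300,360,235,270)
A,B=onz(s,*a,.117),onz(s,*b,.117); y=np.array([.1633,.9866]); print(a,b,A,B,(B-A)[:2]@y)
p=manip.sense()['tcp_pos'];M=R.from_quat(manip.sense()['tool_rot']).as_matrix();print(p,[proj(s,p+M[:,2]*k+[0,0,.013]) for k in(.0425,-.0425)])
E
```

```text
[12 11 11 11 48] [16.72916667 16.52083333]
[ 15  11  30  14 379] [29.75461741 17.41952507]
[311.72916667 294.52083333] [329.75461741 252.41952507] [ 0.57088628 -0.20036726  0.117     ] [ 0.61481975 -0.06009786  0.117     ] 0.14556412622453607
[ 0.61034304 -0.04964458  0.19979175] [(np.float64(325.8648861877202), np.float64(218.55784371385246)), (np.float64(329.5438666751197), np.float64(199.06120121792367))]
```

```bash
python3 - <<'E'
from h import *
s=snap('side'); y=np.array([.1633,.9866]); x=np.array([.9866,-.1633]); O=np.array([.6006,-.1274])
f=s['frame'].astype(int)
for u in(300,315,335): print(u,[(v,tuple(f[v,u])) for v in range(270,292)][::1] if u==315 else '')
for v in(278,280,282): p=onz(s,325.5,v,.101)[:2]-O; print(v,p@x,p@y)
old=cv2.imread('pics/side0.png')[:,:,::-1].astype(int)
print([(v,tuple(old[v,325])) for v in range(318,336)])
for v in(276,278,280,282,326,328,330): p=onz(s,325,v,.101)[:2]-O; print(v,p@y)
E
```

```text
300 
315 [(270, (np.int64(155), np.int64(97), np.int64(41))), (271, (np.int64(156), np.int64(100), np.int64(44))), (272, (np.int64(158), np.int64(98), np.int64(43))), (273, (np.int64(161), np.int64(102), np.int64(46))), (274, (np.int64(152), np.int64(96), np.int64(39))), (275, (np.int64(151), np.int64(97), np.int64(42))), (276, (np.int64(154), np.int64(98), np.int64(43))), (277, (np.int64(166), np.int64(106), np.int64(46))), (278, (np.int64(160), np.int64(100), np.int64(41))), (279, (np.int64(129), np.int64(84), np.int64(40))), (280, (np.int64(130), np.int64(93), np.int64(50))), (281, (np.int64(171), np.int64(134), np.int64(74))), (282, (np.int64(204), np.int64(162), np.int64(93))), (283, (np.int64(171), np.int64(137), np.int64(79))), (284, (np.int64(165), np.int64(129), np.int64(75))), (285, (np.int64(168), np.int64(131), np.int64(75))), (286, (np.int64(174), np.int64(136), np.int64(77))), (287, (np.int64(176), np.int64(138), np.int64(80))), (288, (np.int64(177), np.int64(138), np.int64(80))), (289, (np.int64(176), np.int64(139), np.int64(80))), (290, (np.int64(175), np.int64(138), 
[... 646 characters left out ...]
 (np.int64(160), np.int64(102), np.int64(44))), (327, (np.int64(128), np.int64(83), np.int64(38))), (328, (np.int64(116), np.int64(77), np.int64(39))), (329, (np.int64(110), np.int64(84), np.int64(47))), (330, (np.int64(146), np.int64(115), np.int64(65))), (331, (np.int64(194), np.int64(152), np.int64(86))), (332, (np.int64(220), np.int64(175), np.int64(100))), (333, (np.int64(218), np.int64(175), np.int64(102))), (334, (np.int64(184), np.int64(146), np.int64(82))), (335, (np.int64(171), np.int64(134), np.int64(74)))]
276 0.00665775452235348
278 -0.00010755223672133222
280 -0.006791101167474287
282 -0.013394365417160266
326 -0.14094035246111009
328 -0.1460342235811309
330 -0.1510746146848667
```

The lid's front edge moved from row 326.5 to 278.5, about 140 mm, so it is fully open. Next I'll move over the rest and look before descending.

```bash
python3 -m jog '[[[17,0,-34.2],-2.243],[[17,0,-34.2],-2.243],[[17,0,-34.2],-2.243],[[17,0,-34.2],-2.243],[[17,0,-34.2],-2.243],[[17,0,-34.2],-2.243],[[17,0,-34.2],-2.243],[[17,0,-34.2],-2.243],[[17,0,-34.2],-2.243],[[17,0,-34.2],-2.243],[[17,0,-34.2],-2.243],[[17,0,-34.2],-2.243],[[17,0,-34.2],-2.243],[[17,0,-34.2],-2.243],[[17,5,-34.2],-2.243],[[17,5,-34.2],-2.243],[[17,5,-34.2],-2.243],[[17,5,-34.2],-2.243],[[17,5,-34.2],-2.243],[[17,5,-34.2],-2.243]]' 6; python3 pose.py .501 .3145 .08 29.2; python3 - <<'E'
from h import *
s=snap('side');p=manip.sense()['tcp_pos'];M=R.from_quat(manip.sense()['tool_rot']).as_matrix();print(p,[proj(s,p+M[:,2]*k+[0,0,.007]) for k in(.03,-.03)])
a=cv2.resize(s['frame'][110:260,200:350],None,fx=4,fy=4,interpolation=cv2.INTER_CUBIC)
cv2.imwrite('pics/c7.png',a[:,:,::-1])
E
```

```text
t: 10.92
tcp_pos: [0.4964, 0.3146, 0.1465]
tool_rot: [0.61, -0.36, 0.358, -0.608]
force: [-0.4, -0.4, 0.1]
finger_gap: 0.703
t 10.92 p [0.4964 0.3146 0.1465] zang 28.9 q6 -0.13 F [-0.4 -0.4  0.1] gap 60.1
shift cm [0.23 6.65 0.42]
turn -0.004
[0.4967857  0.31467098 0.14704009] [(np.float64(284.0510828368376), np.float64(164.73944086132948)), (np.float64(264.0251130347503), np.float64(169.2547320116721))]
```

View pics/c7.png

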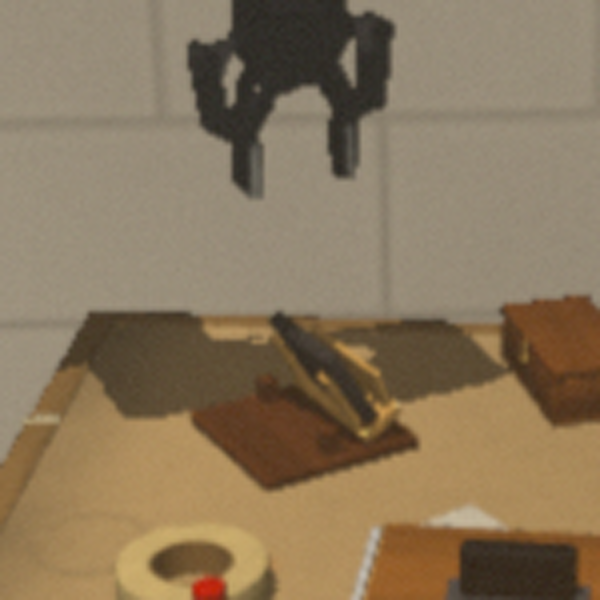

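The fingertips are at (262.5,159) and (286,154.5), about 10 px (some 30 mm) above where they were predicted. The midpoint column agrees. To calibrate at grip opening, I'll narrow to 25 mm here and measure the tips against the wall by mask.

```bash
python3 -m jog '[[[0.23,0,0.42],0],[[0.23,0,0.42],0],[[0.23,0,0.42],0],[[0.23,0,0.42],0],[[0.23,0,0.42],0],[[0.23,0,0.42],0]]' 2.5; python3 - <<'E'
from h import *
s=snap('side');m=manip.sense();p=m['tcp_pos'];M=R.from_quat(m['tool_rot']).as_matrix();print(p,m['finger_gap']*85.4)
g=(s['frame'][110:190,240:310].max(2)<75); 
for u in range(70):
    v=np.nonzero(g[:,u])[0]
    if len(v): print(u+240,v.max()+110,end='; ')
print()
for k in(.0125,-.0125,.027,-.027):
  for z in (0,.02,.025,.03,.035): print(k,z,np.round(proj(s,p+M[:,2]*k+[0,0,z]),1))
E
```

```text
t: 11.47
tcp_pos: [0.5025, 0.3149, 0.1484]
tool_rot: [-0.61, 0.358, -0.358, 0.61]
force: [-0.2, 0.1, -0.4]
finger_gap: 0.295
[0.50253038 0.31488809 0.14843397] 25.07513681845903
240 189; 243 189; 244 188; 245 188; 246 189; 251 127; 252 129; 253 131; 254 132; 255 134; 256 136; 257 138; 258 139; 259 141; 260 141; 261 142; 262 142; 263 143; 264 143; 265 143; 266 150; 267 155; 268 189; 269 189; 270 189; 271 189; 272 143; 273 137; 274 132; 275 131; 276 130; 277 131; 278 135; 279 154; 280 155; 281 155; 282 156; 283 153; 284 143; 285 152; 286 141; 287 140; 288 139; 289 138; 290 138; 291 138; 292 137; 293 134; 294 132; 295 129; 296 126; 297 124; 298 121; 
0.0125 0 [280.5 167.9]
0.0125 0.02 [280.3 160.9]
0.0125 0.025 [280.2 159.1]
0.0125 0.03 [280.1 157.3]
0.0125 0.035 [280.1 155.5]
-0.0125 0 [272.2 169.8]
-0.0125 0.02 [271.9 162.8]
-0.0125 0.025 [271.8 161. ]
-0.0125 0.03 [271.8 159.2]
-0.0125 0.035 [271.7 157.4]
0.027 0 [285.3 166.8]
0.027 0.02 [285.  159.8]
0.027 0.025 [285. 158.]
0.027 0.03 [284.9 156.3]
0.027 0.035 [284.9 154.5]
-0.027 0 [267.4 171. ]
-0.027 0.02 [267.  163.9]
-0.027 0.025 [266.9 162.1]
-0.027 0.03 [266.8 160.3]
-0.027 0.035 [266.7 158.5]
```

```bash
python3 -m jog '[[[0,0,0],0],[[0,0,0],0],[[0,0,0],0],[[0,3,0],0],[[0,6,0],0],[[0,8,0],0],[[0,9.5,0],0],[[0,10.5,0],0],[[0,11.3,0],0],[[0,11.3,0],0],[[0,11.3,0],0]]' 4.5 20; python3 pose.py; python3 - <<'E'
from h import *
s=snap('side')
a=cv2.resize(s['frame'][150:250,215:335],None,fx=5,fy=5,interpolation=cv2.INTER_CUBIC)
cv2.imwrite('pics/c8.png',a[:,:,::-1])
E
```

```text
t: 12.43
tcp_pos: [0.5028, 0.315, 0.0355]
tool_rot: [-0.61, 0.358, -0.358, 0.61]
force: [-0.7, 0.3, -0.0]
finger_gap: 0.528
t 12.43 p [0.5028 0.315  0.0355] zang 29.1 q6 -0.14 F [-0.7  0.3 -0. ] gap 45.1
```

View pics/c8.png

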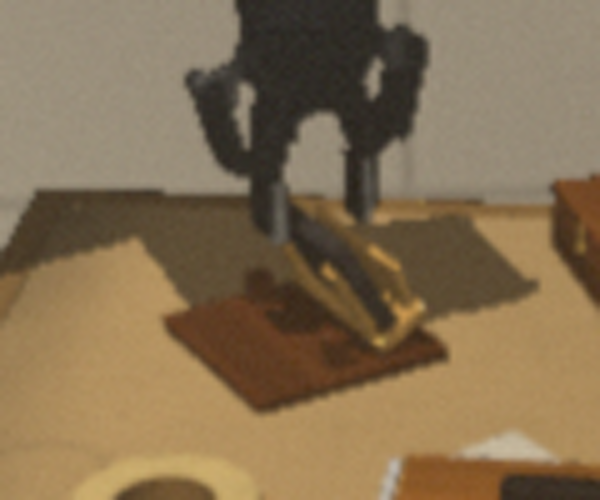

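The fingers straddle the study's top edge, with the front tip at about (272,198) and the rear tip at about (288,194). Closing now.

```bash
python3 -m jog '[[[0,0,0],0],[[0,0,0],0],[[0,0,0],0],[[0,0,0],0],[[0,0,0],0],[[0,0,0],0]]' 0.5 25; python3 pose.py
```

```text
t: 12.98
tcp_pos: [0.5043, 0.3158, 0.0372]
tool_rot: [-0.608, 0.357, -0.359, 0.611]
force: [-0.9, 0.0, 5.6]
finger_gap: 0.167
t 12.98 p [0.5043 0.3158 0.0372] zang 29.1 q6 -0.14 F [-0.9  0.   5.6] gap 14.3
```

```bash
python3 -m jog '[[[0,-0.5,-0.1],0],[[0,-1,-0.25],0],[[0,-2,-0.5],0],[[0,-3,-0.8],0],[[0,-4.5,-1],0],[[0,-6,-1],0],[[0,-8,-1],0],[[0,-10,-1],0],[[0,-13,-1],0],[[0,-13,-1],0],[[0,-13,-1],0]]'; python3 pose.py .6 -.2 .17 -9.4;  python3 - <<'E'
from h import *
s=snap('side')
a=cv2.resize(s['frame'][90:240,205:345],None,fx=4,fy=4,interpolation=cv2.INTER_CUBIC)
cv2.imwrite('pics/c9.png',a[:,:,::-1])
E
```

```text
t: 13.9
tcp_pos: [0.4932, 0.3098, 0.1673]
tool_rot: [-0.609, 0.358, -0.358, 0.61]
force: [-0.7, 1.1, -1.0]
finger_gap: 0.119
t 13.9 p [0.4932 0.3098 0.1673] zang 29.1 q6 -0.14 F [-0.7  1.1 -1. ] gap 10.1
shift cm [ 49.73  -0.26 -15.47]
turn 0.672
```

View pics/c9.png

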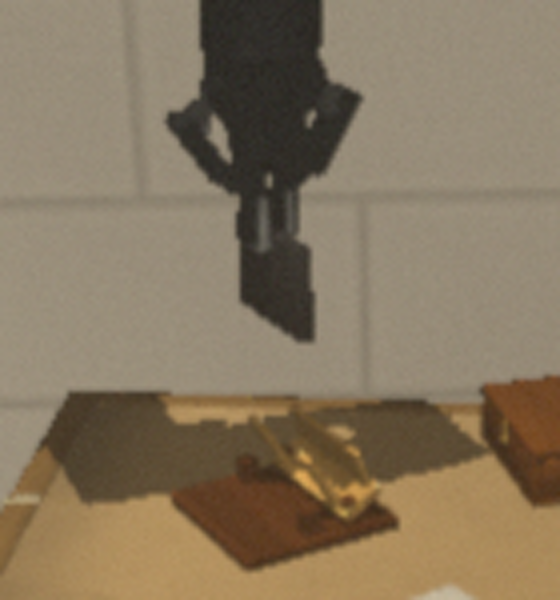

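The study is gripped and hangs upright between the pads. Its bottom corners are at about (265,165.5) and (283.3,175). I'll work out its hang and centring from these.

```bash
python3 - <<'E'
from h import *
s=snap('side');m=manip.sense();p=m['tcp_pos'];M=R.from_quat(m['tool_rot']).as_matrix();n=M[:,2]
g=s['frame'][90:185,245:300].max(2)<75
for r in range(45,95,3):
    u=np.nonzero(g[r])[0]; print(r+90,(u.min()+245,u.max()+245) if len(u) else '',end='; ')
print(p)
for uv in((265,165.5),(283.3,175),(282.3,149.5),(264.8,152)):
    o,d=ray(s,*uv); q=o+d*((p-o)@n)/(d@n); print(uv,q.round(4),'tool',(M.T@(q-p)*1e3).round(1))
O=np.array([.6006,-.1274]);c=O+.036*np.array([.9866,-.1633])-.072*np.array([.1633,.9866]);print(c)
E
python3 pose.py .6244 -.2043 .217 -9.4
```

```text
135 (np.int64(258), np.int64(280)); 138 (np.int64(264), np.int64(278)); 141 (np.int64(265), np.int64(278)); 144 (np.int64(265), np.int64(278)); 147 (np.int64(264), np.int64(278)); 150 (np.int64(264), np.int64(277)); 153 (np.int64(264), np.int64(281)); 156 (np.int64(265), np.int64(281)); 159 (np.int64(265), np.int64(281)); 162 (np.int64(265), np.int64(281)); 165 (np.int64(265), np.int64(281)); 168 (np.int64(269), np.int64(281)); 171 (np.int64(274), np.int64(281)); 174 (np.int64(278), np.int64(282)); 177 ; 180 ; 183 ; [0.49183407 0.30917494 0.16480422]
(265, 165.5) [0.4712 0.346  0.1461] tool [-42.2  18.8  -0. ]
(283.3, 175) [0.5211 0.2566 0.1553] tool [60.2  9.5  0. ]
(282.3, 149.5) [0.5207 0.2578 0.2234] tool [ 58.9 -58.6  -0. ]
(264.8, 152) [0.4727 0.3437 0.1856] tool [-39.5 -20.8  -0. ]
[ 0.62436  -0.204314]
t 14.0 p [0.4918 0.3092 0.1648] zang 29.1 q6 -0.14 F [ 0.1 -0.2 -0.6] gap 9.9
shift cm [ 51.31  -5.19 -13.41]
turn 0.672
```

```bash
python3 -m jog '[[[0,-2.5,0],0],[[0,-5.2,0],0],[[3,-5.2,-0.8],0.1],[[6,-5.2,-1.5],0.2],[[10,-5.2,-2.5],0.3],[[14,-5.2,-3.5],0.4],[[18,-5.2,-4.6],0.5],[[22,-5.2,-5.6],0.6],[[26,-5.2,-6.6],0.67],[[30,-5.2,-7.6],0.672],[[34,-5.2,-8.6],0.672],[[38,-5.2,-9.7],0.672],[[42,-5.2,-10.7],0.672],[[46,-5.2,-11.7],0.672],[[49,-5.2,-12.4],0.672],[[50.6,-5.2,-12.85],0.672],[[50.6,-5.2,-12.85],0.672],[[50.6,-5.2,-12.85],0.672]]' 0.5 40; python3 pose.py .6259 -.1954 .06 -9.4
```

```text
t: 15.5
tcp_pos: [0.6262, -0.194, 0.2154]
tool_rot: [-0.457, 0.541, -0.538, 0.457]
force: [-0.4, -0.1, -1.3]
finger_gap: 0.114
t 15.5 p [ 0.6262 -0.194   0.2154] zang -9.5 q6 -0.31 F [-0.4 -0.1 -1.3] gap 9.7
shift cm [ 0.18 15.54  0.06]
turn -0.001
```

```bash
python3 - <<'E'
from h import *
s=snap('side')
O=np.array([.6006,-.1274]);X=np.array([.9866,-.1633]);Y=np.array([.1633,.9866])
for x,z in((.01605,.0615),(.0463,.0571),(.04,.02),(.0556,.029)):
  for y in(-.020,-.072,-.124):
    u,v=proj(s,[*(O+x*X+y*Y),z]); print(x,y,'px',round(u,1),round(v,1),'c6',round((u-230)*2.2),round((v-120)*2.2))
E
```

```text
0.01605 -0.02 px 332.2 301.1 c6 225 398
0.01605 -0.072 px 330.0 318.3 c6 220 436
0.01605 -0.124 px 327.6 337.2 c6 215 478
0.0463 -0.02 px 347.7 303.9 c6 259 405
0.0463 -0.072 px 346.3 321.3 c6 256 443
0.0463 -0.124 px 344.7 340.4 c6 252 485
0.04 -0.02 px 343.9 318.7 c6 251 437
0.04 -0.072 px 342.3 336.4 c6 247 476
0.04 -0.124 px 340.6 355.8 c6 243 519
0.0556 -0.02 px 352.0 315.6 c6 268 430
0.0556 -0.072 px 350.7 333.3 c6 266 469
0.0556 -0.124 px 349.4 352.7 c6 263 512
```

```bash
python3 -m jog '[[[0.1,3,0],0],[[0.1,6,0],0],[[0.1,9,0],0],[[0.1,11,0],0],[[0.1,13,0],0],[[0.1,14,0],0],[[0.1,15,0],0],[[0.1,15.5,0],0],[[0.1,15.5,0],0],[[0.1,15.5,0],0]]'; python3 pose.py;  python3 - <<'E'
from h import *
s=snap('side')
a=cv2.resize(s['frame'][210:400,250:400],None,fx=3.8,fy=3.15,interpolation=cv2.INTER_CUBIC)
a=cv2.resize(s['frame'][210:400,250:400],None,fx=3,fy=3,interpolation=cv2.INTER_CUBIC)
cv2.imwrite('pics/c10.png',a[:,:,::-1])
E
```

```text
t: 16.38
tcp_pos: [0.6281, -0.1954, 0.0631]
tool_rot: [0.457, -0.539, 0.54, -0.458]
force: [0.1, 0.3, -1.2]
finger_gap: 0.11
t 16.38 p [ 0.6281 -0.1954  0.0631] zang -9.4 q6 -0.31 F [ 0.1  0.3 -1.2] gap 9.4
```

View pics/c10.png

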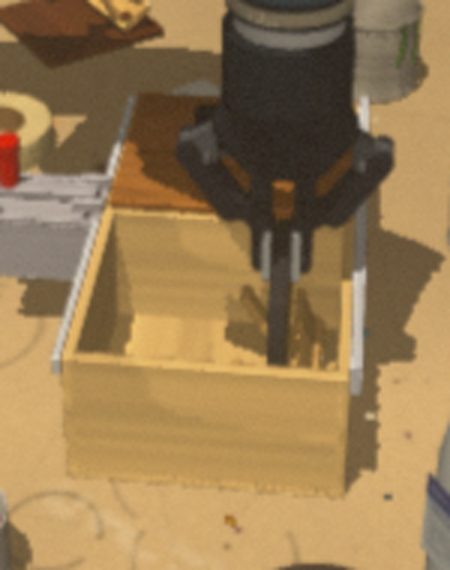

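The study hangs upright between the trough's rails (crop x≈245) and stop (x≈320), with no contact yet. That was the 12th picture, so from here I work from numbers only. Lowering gently until it touches.

```bash
python3 -m jog '[[[0,0.3,0],0],[[0,0.6,0],0],[[0,0.6,0],0]]'; python3 -m jog '[[[0,0.3,0],0],[[0,0.5,0],0],[[0,0.5,0],0]]';python3 pose.py
```

```text
t: 16.68
tcp_pos: [0.6273, -0.1956, 0.0562]
tool_rot: [-0.457, 0.539, -0.539, 0.457]
force: [-0.2, 0.2, -1.0]
finger_gap: 0.113
t: 16.93
tcp_pos: [0.6277, -0.1956, 0.051]
tool_rot: [0.457, -0.539, 0.539, -0.457]
force: [0.5, -0.1, -0.6]
finger_gap: 0.114
t 16.93 p [ 0.6277 -0.1956  0.051 ] zang -9.4 q6 -0.31 F [ 0.5 -0.1 -0.6] gap 9.8
```

```bash
python3 -m jog '[[[0,0.2,0],0],[[0,0.4,0],0],[[0,0.4,0],0]]'; python3 -m jog '[[[0,0.2,0],0],[[0,0.4,0],0],[[0,0.4,0],0]]';python3 pose.py
```

```text
t: 17.18
tcp_pos: [0.629, -0.1962, 0.0477]
tool_rot: [0.457, -0.538, 0.54, -0.458]
force: [2.4, -1.0, 0.3]
finger_gap: 0.116
t: 17.43
tcp_pos: [0.6302, -0.1966, 0.0444]
tool_rot: [0.456, -0.537, 0.541, -0.458]
force: [4.7, -0.9, 2.9]
finger_gap: 0.118
t 17.43 p [ 0.6302 -0.1966  0.0444] zang -9.4 q6 -0.31 F [ 4.7 -0.9  2.9] gap 10.1
```

```bash
python3 -m jog '[[[0,0,0],0],[[0,0,0],0],[[0,0,0],0],[[0,0,0],0],[[0,0,-0.3],0],[[0,0,-0.6],0],[[0,0,-0.9],0],[[0,0,-1.2],0],[[0,0,-1.5],0],[[0,0,-1.8],0],[[0,0,-2.1],0],[[0,0,-2.4],0],[[0,0,-2.6],0],[[0,0,-2.6],0],[[0,0,-2.6],0]]' 2.6 20;python3 pose.py
python3 - <<'E'
from h import *
s=snap('side')
O=np.array([.6006,-.1274]);X=np.array([.9866,-.1633]);Y=np.array([.1633,.9866])
for n,x,z in(('frontTop',.00755,.0763),('faceTop',.0171,.0818),('faceMid',.0333,.0536)):
  for y in(-.0295,-.1145): print(n,y,np.round(proj(s,[*(O+x*X+y*Y),z]),1))
f=s['frame']
for v in range(296,336,4): print(v,' '.join('%d'%f[v,u].max() for u in range(316,356)))
E
```

```text
t: 18.68
tcp_pos: [0.6019, -0.1914, 0.0434]
tool_rot: [0.457, -0.539, 0.539, -0.457]
force: [-0.6, 0.5, -0.0]
finger_gap: 0.304
t 18.68 p [ 0.6019 -0.1914  0.0434] zang -9.4 q6 -0.32 F [-0.6  0.5 -0. ] gap 26.0
frontTop -0.0295 [327.6 297.7]
frontTop -0.1145 [323.4 326.8]
faceTop -0.0295 [332.6 295.7]
faceTop -0.1145 [328.8 324.8]
faceMid -0.0295 [340.7 308. ]
faceMid -0.1145 [337.6 337.7]
296 53 75 104 124 121 75 92 144 151 151 148 151 146 119 89 67 63 69 92 108 101 132 140 93 60 55 56 83 130 149 152 152 152 150 152 153 153 155 155 155
300 64 81 119 135 119 71 88 139 139 140 141 133 107 65 52 54 60 71 93 87 89 125 132 115 64 58 55 82 126 148 151 151 150 152 152 155 149 152 151 150
304 62 83 120 135 121 74 94 141 144 145 145 131 78 59 56 52 66 77 80 74 89 133 127 107 64 61 69 97 143 147 148 148 147 146 150 148 151 147 154 155
308 179 169 148 134 122 93 139 175 163 151 143 111 76 71 75 81 101 122 107 88 90 131 128 105 72 68 83 116 143 149 145 143 136 112 109 110 126 141 139 143
312 184 187 184 184 181 183 184 176 155 151 135 91 75 74 80 88 119 136 139 129 102 100 89 82 80 85 94 102 100 112 137 142 128 114 109 102 105 122 144 148
316 150 194 187 182 191 195 189 163 145 133 100 80 76 78 82 99 118 120 117 116 109 90 78 74 77 81 88 87 89 94 100 109 154 192 151 111 98 99 100 111
320 112 113 114 110 116 117 118 118 115 107 80 78 76 81 99 127 134 133 128 101 99 108 106 91 84 86 97 90 91 81 87 133 195 196 132 115 115 103 103 110
324 114 113 110 111 113 116 118 118 111 90 80 79 77 80 85 105 131 130 120 104 98 108 124 112 92 95 101 111 115 106 105 149 207 190 131 120 117 118 129 149
328 159 155 151 152 156 162 157 125 118 123 115 95 73 75 78 77 79 82 94 92 97 100 108 123 108 92 91 92 102 124 151 179 199 158 124 119 116 124 164 190
332 225 222 229 228 228 228 230 228 227 227 224 223 223 222 222 219 219 219 218 219 218 219 214 200 196 188 179 173 172 165 168 188 189 169 169 165 158 164 196 197
```

The dark top edge at columns 326–330 and the near end at row ~327 match the predicted seated pose. I'll open a little, lift off, and measure with a clear view.

```bash
python3 -m jog '[[[0,0,0],0],[[0,0,0],0],[[0,0,0],0],[[0,-2,0],0],[[0,-6,0],0],[[0,-10,0],0],[[0,-14,0],0],[[0,-16,0],0],[[0,-16,0],0]]' 3.8 20;python3 pose.py .6143 -.056 .2 -99.4
python3 - <<'E'
from h import *
s=snap('side')
f=s['frame']; cv2.imwrite('pics/seat.png',f[:,:,::-1])
for v in range(292,336,4): print(v,' '.join('%d'%f[v,u].max() for u in range(316,356)))
hsv=cv2.cvtColor(f,cv2.COLOR_RGB2HSV); O=np.array([.6006,-.1274]);X=np.array([.9866,-.1633]);Y=np.array([.1633,.9866])
m=(f.max(2)<95)[285:331,318:340]
for r in range(0,46,3):
    u=np.nonzero(m[r])[0]; print(r+285,(u.min()+318,u.max()+318) if len(u) else '-',end=' ')
for u,v in((325.5,300),(327,328)): p=onz(s,u,v,.0763)[:2]-O; print(p@X,p@Y)
E
```

```text
t: 19.48
tcp_pos: [0.6056, -0.1931, 0.21]
tool_rot: [0.456, -0.535, 0.543, -0.459]
force: [-0.1, -1.1, 1.0]
finger_gap: 0.448
t 19.48 p [ 0.6056 -0.1931  0.21  ] zang -9.4 q6 -0.32 F [-0.1 -1.1  1. ] gap 38.2
shift cm [-13.67   0.93  -1.39]
turn 1.571
292 185 182 185 187 183 177 154 151 149 150 147 149 151 149 150 148 149 150 148 150 149 152 150 151 150 150 154 148 151 150 152 149 150 151 153 151 148 152 150 149
296 168 174 176 179 178 177 172 158 147 147 147 146 142 123 94 82 74 85 115 131 143 147 149 148 150 147 148 152 150 149 147 147 147 148 149 148 147 150 150 150
300 175 169 171 171 171 170 170 169 165 160 141 132 108 78 70 72 75 92 122 123 120 121 137 144 148 148 148 152 156 174 180 173 153 154 150 147 147 148 147 147
304 171 172 172 171 172 171 172 174 174 168 155 140 95 75 72 76 81 95 98 97 96 93 99 111 140 169 172 175 176 177 176 177 178 178 179 177 169 154 162 169
308 182 181 181 181 179 182 178 181 182 180 171 131 85 76 78 80 101 124 121 118 110 110 103 105 104 115 129 159 173 174 175 174 178 187 183 135 149 170 170 171
312 183 180 179 180 180 178 179 179 179 180 159 96 7
[... 715 characters left out ...]
158 184
332 222 219 224 225 226 225 225 223 222 222 222 220 218 216 216 214 214 211 210 211 212 210 209 196 192 185 177 165 168 160 164 183 183 169 161 160 154 158 188 192
285 - 288 - 291 - 294 - 297 (np.int64(329), np.int64(333)) 300 (np.int64(329), np.int64(333)) 303 (np.int64(329), np.int64(337)) 306 (np.int64(328), np.int64(332)) 309 (np.int64(328), np.int64(331)) 312 (np.int64(328), np.int64(331)) 315 (np.int64(327), np.int64(339)) 318 (np.int64(327), np.int64(339)) 321 (np.int64(326), np.int64(329)) 324 (np.int64(326), np.int64(330)) 327 (np.int64(328), np.int64(337)) 330 (np.int64(332), np.int64(335)) 0.004301949391614749 -0.037201066513765195
0.014167581451829664 -0.11691432570251142
```

The study is seated and let go: the front top edge is within about 3 mm of the prediction and both ends are in place. Now back to the lid fin.

```bash
python3 -m jog '[[[-2,0,-0.3],0.12],[[-4,0,-0.6],0.24],[[-6,0,-0.9],0.36],[[-8,0,-1.2],0.48],[[-10,0,-1.5],0.6],[[-12,0,-1.7],0.72],[[-14,0,-1.8],0.84],[[-14,0,-1.8],0.96],[[-14,0,-1.8],1.08],[[-14,0,-1.8],1.2],[[-14,0,-1.8],1.32],[[-14,0,-1.8],1.44],[[-14,0,-1.8],1.56],[[-14,0,-1.8],1.571],[[-14,0,-1.8],1.571],[[-14,0,-1.8],1.571]]' 8.5 30;python3 pose.py .611 -.052 .089 -99.4
```

```text
t: 20.87
tcp_pos: [0.6063, -0.0501, 0.2022]
tool_rot: [0.056, 0.705, -0.705, -0.058]
force: [0.2, 0.5, -0.0]
finger_gap: 0.992
t 20.87 p [ 0.6063 -0.0501  0.2022] zang -99.3 q6 1.47 F [ 0.2  0.5 -0. ] gap 84.7
shift cm [-0.52 11.32  0.11]
turn 0.002
```

```bash
python3 -m jog '[[[-0.5,4,0.1],0],[[-0.5,8,0.1],0],[[-0.5,11.3,0.1],0],[[-0.5,11.3,0.1],0],[[-0.5,11.3,0.1],0]]' && python3 -m jog '[[[0,0,0],0],[[0,0,0],0],[[0,0,0],0],[[0,0,0],0],[[0,0,0],0],[[0,0,0],0],[[0,0,0],0],[[0,0,0],0]]' 1.0 30; python3 pose.py .588 -.188 .089
```

```text
t: 21.28
tcp_pos: [0.6101, -0.0517, 0.0885]
tool_rot: [0.056, 0.705, -0.704, -0.059]
force: [1.7, -1.0, 0.4]
finger_gap: 0.992
t: 21.95
tcp_pos: [0.6115, -0.0594, 0.0926]
tool_rot: [-0.057, -0.701, 0.709, 0.057]
force: [-6.5, -16.7, 7.6]
finger_gap: 0.148
t 21.95 p [ 0.6115 -0.0594  0.0926] zang -99.2 q6 1.47 F [ -6.5 -16.7   7.6] gap 12.7
shift cm [ 0.25  0.52 13.07]
```

The fin centre is about 8 mm further to the right than I had commanded, so I'll allow for that and push the lid 15 cm.

```bash
python3 -m jog '[[[0,0,1.2],0],[[0,0,2.7],0],[[0,0,4.2],0],[[0,0,5.7],0],[[0,0,7.2],0],[[0,0,8.7],0],[[0,0,10.2],0],[[0,0,11.7],0],[[0,0,13],0],[[0,0,14],0],[[0,0,14.8],0],[[0,0,15],0],[[0,0,15],0],[[0,0,15],0]]'; python3 pose.py
```

```text
t: 23.12
tcp_pos: [0.5879, -0.1974, 0.0926]
tool_rot: [0.059, 0.706, -0.703, -0.058]
force: [0.1, 7.8, 10.1]
finger_gap: 0.152
t 23.12 p [ 0.5879 -0.1974  0.0926] zang -99.5 q6 1.23 F [ 0.1  7.8 10.1] gap 12.9
```

```bash
python3 -m jog '[[[0,0,0],0],[[0,0,0],0],[[0,0,0],0],[[0,0,0],0],[[0,0,0],0],[[0,-5,0],0],[[0,-9,0],0],[[0,-11,0],0],[[0,-11,0],0]]' 8.5; python3 - <<'E'
from h import *
s=snap('side');f=s['frame'];old=cv2.imread('pics/side0.png')[:,:,::-1]
for u in(300,325,350): print(u,f[320:336,u,0].tolist(),old[320:336,u,0].tolist())
hsv=cv2.cvtColor(f[230:300,235:285],cv2.COLOR_RGB2HSV)
m=((hsv[...,0]<6)|(hsv[...,0]>172))&(hsv[...,1]>170)&(hsv[...,2]>80); v,u=np.nonzero(m); print(m.sum(), onz(s,u.mean()+235,v.mean()+230,.119))
E
python3 pose.py .458 -.0915 .095 -99.4
```

```text
t: 23.87
tcp_pos: [0.5914, -0.2025, 0.2072]
tool_rot: [-0.062, -0.703, 0.707, 0.054]
force: [-0.3, -0.2, -0.6]
finger_gap: 0.997
300 [162, 159, 159, 168, 168, 151, 130, 119, 136, 188, 219, 220, 191, 177, 176, 177] [158, 159, 164, 173, 170, 135, 114, 112, 141, 187, 218, 217, 192, 173, 176, 176]
325 [159, 157, 154, 153, 158, 164, 160, 137, 122, 120, 147, 196, 221, 219, 186, 174] [156, 157, 154, 154, 160, 164, 160, 128, 116, 110, 146, 194, 220, 218, 184, 171]
350 [151, 153, 151, 151, 151, 153, 154, 161, 158, 130, 116, 113, 154, 212, 219, 215] [152, 149, 152, 151, 149, 153, 157, 159, 149, 119, 109, 106, 153, 207, 219, 214]
104 [ 0.4584844  -0.09138074  0.119     ]
t 23.92 p [ 0.5896 -0.2016  0.2042] zang -99.4 q6 1.23 F [-0.6  0.3  0.5] gap 84.8
shift cm [14.87 10.78 -8.74]
turn -0.0
```

The lid edge rows match the original picture, so the lid is shut. The knob is at (0.458,-0.091). Gripping it and pushing home.

```bash
python3 -m jog '[[[4,0,-2.4],0],[[8,0,-4.7],0],[[12,0,-7],0],[[14.9,0,-8.75],0],[[14.9,0,-8.75],0],[[14.9,4,-8.75],0],[[14.9,8,-8.75],0],[[14.9,10.7,-8.75],0],[[14.9,10.7,-8.75],0],[[14.9,10.7,-8.75],0]]' && python3 -m jog '[[[0,0,0],0],[[0,0,0],0],[[0,0,0],0],[[0,0,0],0],[[0,0,0],0],[[0,0,0],0],[[0,0,0],0],[[0,0,0],0]]' 1.0 30; python3 pose.py
```

```text
t: 24.75
tcp_pos: [0.4529, -0.0888, 0.0917]
tool_rot: [0.056, 0.705, -0.704, -0.06]
force: [0.3, 1.0, 0.3]
finger_gap: 0.998
t: 25.42
tcp_pos: [0.4555, -0.0914, 0.0944]
tool_rot: [-0.058, -0.703, 0.706, 0.056]
force: [-2.4, -5.9, 5.1]
finger_gap: 0.188
t 25.42 p [ 0.4555 -0.0914  0.0944] zang -99.3 q6 1.3 F [-2.4 -5.9  5.1] gap 16.0
```

```bash
python3 -m jog '[[[-0.8,0,0],0],[[-1.6,0,0],0],[[-2.4,0,0],0],[[-3,0,0],0],[[-3.4,0,0],0],[[-3.5,0,0],0],[[-3.5,0,0],0],[[-3.5,0,0],0]]'; python3 pose.py; python3 -m jog '[[[0,0,0],0],[[0,0,0],0],[[0,0,0],0],[[0,0,0],0],[[0,0,0],0],[[0,-4,0],0],[[0,-8,0],0],[[0,-12,0],0],[[0,-14,0],0],[[0,-14,0],0]]' 8.5; python3 - <<'E'
from h import *
s=snap('side');f=s['frame'];old=cv2.imread('pics/side0.png')[:,:,::-1]
for im in(f,old):
    hsv=cv2.cvtColor(np.ascontiguousarray(im[230:300,235:285]),cv2.COLOR_RGB2HSV)
    m=((hsv[...,0]<6)|(hsv[...,0]>172))&(hsv[...,1]>170)&(hsv[...,2]>80); v,u=np.nonzero(m); print(m.sum(), onz(s,u.mean()+235,v.mean()+230,.119))
    print(im[320:336,325,0].tolist())
E
python3 pose.py
```

```text
t: 26.08
tcp_pos: [0.4863, -0.0965, 0.0945]
tool_rot: [-0.055, -0.704, 0.706, 0.059]
force: [-7.7, -5.6, 10.5]
finger_gap: 0.185
t 26.08 p [ 0.4863 -0.0965  0.0945] zang -99.3 q6 1.32 F [-7.7 -5.6 10.5] gap 15.8
t: 26.92
tcp_pos: [0.4927, -0.0963, 0.2384]
tool_rot: [-0.062, -0.703, 0.706, 0.054]
force: [1.1, -0.5, -0.3]
finger_gap: 0.998
101 [ 0.48998676 -0.09538666  0.119     ]
[156, 153, 149, 148, 153, 158, 157, 135, 121, 117, 141, 188, 213, 212, 178, 168]
91 [ 0.48744349 -0.09569017  0.119     ]
[156, 157, 154, 154, 160, 164, 160, 128, 116, 110, 146, 194, 220, 218, 184, 171]
t 26.97 p [ 0.4908 -0.0956  0.2357] zang -99.4 q6 1.32 F [-0.6  0.5 -0.5] gap 85.1
```

The bolt is home (knob at x=0.490, originally 0.487), the lid is shut, and the arm is clear. Handing in.

```bash
python3 -c "
from station import workorder; print(workorder.sign_off())"
```

```text
the job is handed in; nothing more can be done
None
```

The study is in the case's trough, the lid is shut and bolted, and the job is handed in after about 27 s of robot time. No verdict was reported.

**What I did:** I drew the bolt back and slid the lid open. I lifted the study by its top edge, stood it in the trough and let it lean onto the front rails. Then I slid the lid shut and pushed the bolt home.

**Last checks:**
- **Study:** before the lid was shut, its top edge was within about 3 mm of the predicted seated position. I did not look inside again after shutting.
- **Lid:** its front edge is back on the same image rows as at the start, to within about 0.5 mm.
- **Bolt:** the knob is at x = 0.490 m, against 0.487 m at the start, so it is home.
- **Robot:** the gripper is open and about 10 cm clear above the knob, with forces near zero.
- **Bystanders:** I did not re-measure them, but no move came near them.

**What disagreed:**
- **Fingertip height:** the fingertips were about 25–30 mm higher than the reported TCP. My first grip closed above the knob without touching it; I lowered the gripper and allowed for the offset afterwards.
- **Lid handle:** the fin was about 8–9 mm to the right of where I had measured it, so the fingers met it off centre. The arm read about 20 N there before I corrected for it.

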